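Hang the candle lantern on the display stand

ROBOT

A 6-joint arm with a two-finger parallel gripper is mounted at the origin on the work surface. World frame = base frame: x ahead of the robot, y to its left, z up, the work surface at z = 0. Lengths are in m, angles in rad, forces in N, time in s.
With the tool pointing down it reaches from about 0.3 to 0.775 m from the base axis. Payload 14.6 kg.
Tool frame: the origin (TCP) lies at the very end of the fingers, on their centre line; the grasp point (between the pads) lies 19 mm behind it; z points along the fingers, y is the line along which they close (so a half turn about z gives the same grasp; the last joint's range is limited). The gripper opens to 94 mm and grips with 3 to 60 N. Pads are 16 mm wide; open, the fingers measure 119 mm over their backs; the gripper's body (75 mm by 177 mm) begins 78 mm behind the grasp point.
Start: joints at [-1.291, 0.3, 1.521, -0, 1.321, -0.067], TCP at [0.187, -0.517, 0.205] pointing down, gripper open.
Joint ranges: [-3.03, 3.03], [-0.79, 2.21], [0.23, 2.52], [-1.04, 4.18], [0, 3.07], [-2.55, 2.55]. Speed limits (rad/s): [2.22, 2.22, 2.57, 3.14, 3.14, 3.14].

INTERFACE

Orientations are given as [roll, pitch, yaw] about the fixed x, y, z axes, in that order (R = Rz(yaw) Ry(pitch) Rx(roll)).
In Python, from station import ctrl gives the robot as it stands.
- The arm moves only by the tool carry_out, never from a script. Its argument "motion" is text: rows parted by semicolons, each of 7 numbers parted by spaces: the shift along the world's x, y, z in m, then the turn, a rotation vector about the world's x, y, z in degrees, then the closure in counts, from 0 (fully open) to 255 (shut). In form: dx dy dz wx wy wz hand; .... A call has 1 to 20 rows; each row shifts and turns the commanded pose from where the row before left it; what a row does not reach is not made up. A row lasts 1/12 s, in which the tool goes at most 41.7 mm and 7.16 degrees, less where a joint would pass 70% of its speed; a pose out of reach is approached as far as the arm can. A call is refused whole if a number of a shift passes 0.0417 or a number of a turn 7.16, either way. A call with a gripper value outside its range is refused whole. The fingers move at their own pace and stop on an object; "grip_force" is the grip in N (left out, the last holds). Time passes only in rows, so rows that do not move let the fingers close. It gives the time, the measured TCP pose, the force, the opening and the grip force at its end, in the units of the state.
- ctrl.get_obs(): the state, without advancing time (a new reading comes with each control period).
- ctrl.camera(name): name is "side" or "top"; returns a dict with "pixels" (384x512x3 uint8, red, green, blue), "range_z" (384x512 float32, m along the optical axis (not along the pixel's ray), 0 where there is no reading), "K" (3x3 intrinsics, pixels), "position" and "attitude" of the camera in the world. Camera axes: x right, y up, looking along -z (the intrinsics and any distortion apply to the point x, -y, -z); pixel columns grow to the right and rows downward; lengths in m; the calibration is good to about 2 mm. A picture is of the moment at which its call begins.
- ctrl.hand_in(): hands the job in; it is judged then, once.
The state is a dict: "time_s": time; "qpos": joint angles; "joint_vel": joint speeds; "tau": joint torques, N m; "ee_pos": TCP position; "eef_rot": TCP orientation; "force": force on the tool from outside, world axes, zero at the start; "moment": the same for the moment, N m; "grip_width": finger opening in m; "grip_force": force on a finger pad.
Only numpy, scipy, OpenCV 4.12 (cv2) and the standard library are available. Lean on these libraries where they do the work, as an engineer would, in place of code of your own. Each camera call takes 0.05 s, during which the arm holds its last target. There are 200 camera calls.

TASK

Pick up the square candle lantern by its handle and hang it in the low part of the upturned hook of the wooden display stand, near the middle of the handle, so that it hangs freely and close to level. Keep it upright and set it on the hook gently, and leave the round pail, the two jars and the carton where they are.

Things in the scene. Friction and masses are not known exactly. Their poses are not given: they have to be found in the camera images.
- lantern: Loose black-metal lantern, 0.25 to 0.5 kg, fixed white candle behind glass. Body 90 (x) x 110 (y) mm; roof plate 100 x 120 mm, top 98 mm high, low cap 50 x 70 mm up to 105 mm. Over it stands a stiff (unhinged) arched handle of 10 mm round bar in the y-z plane, 146 mm wide over all. Origin: centre of underside, z up; a half turn changes nothing. Stands left or right of the stand.
- lantern_bar (a point): Middle of the lantern's handle bar, on its centre line, 180 mm above the underside; axes as the lantern's. The bar is straight and level along y from -60 to +60 mm; the uprights are at y = +-68 mm; the opening under the bar is 70 mm high above the cap.
- stand: Fixed wooden display stand: base 200 (x) x 140 (y) x 15 mm; 18 mm square post at x = +85 mm, y = 0, 280 mm high. From it a hook of 10 mm round steel reaches in -x (roughly towards the robot) at y = 0: it slopes down to a level seat from x = +5 to -25 mm, then rises to its tip at x = -50 mm. Origin: centre of the underside; z up.
- hook_seat (a point): Middle of the hook's level seat, on top of the bar, at x = -10, y = 0, z = 235 mm of the stand; axes as the stand's (the hook's free tip points to -x). A handle bar resting here has its centre line 5 mm higher. The hook bar's underside is at z = 225 mm.
- hook_tip (a point): Centre of the hook's rounded tip (5 mm radius), at x = -50, y = 0, z = 250 mm of the stand, so its top is at 255 mm.
- pail: Bystander: loose round aluminium pail, 94 mm across the rim, 85 mm high, with a stiff wire handle up to 154 mm. Origin: centre of the underside. It stands on the other side of the stand from the lantern; leave it alone.
- jar_a: Bystander: black candle jar with a wooden lid, 72 mm across, 85 mm high, at the back of the table, to the left. Origin: centre of the underside.
- jar_b: Bystander: a second jar like jar_a, farther left. Origin: centre of the underside.
- carton: Bystander: closed cardboard carton 90 x 90 x 110 mm, at the back of the table, to the right. Origin: centre of the underside.
Mind the look-alikes: they are no part of the job. Leave any turquoise or yellow look-alike of the lantern alone.

How it is judged:
By the outcome, as a careful person would: the job done as asked, in the order asked, and still so for the second after the job is handed in, with the robot touching nothing.
It also fails if it takes over 48 s, if anything falls off the work surface, if the arm or the gripper's body presses on something with over 40 N, if the wrist force passes 120 N, or if a joint passes its speed limit or range.

## Working session

There is one attempt and no reset: what is moved stays moved. The work goes in short steps, Python scripts to look and compute and a tool call to move; the robot and the scene stay as the last step left them, time stands still between calls to the robot, and variables do not carry over. Pictures are saved under pics/ and viewed, at most 10 in all, crops included, and the job is handed in when it is done.

Besides the shell and the picture viewer there is one more tool, called as name(argument=value, ...) on one line, values as JSON. carry_out: Moves the arm, as the interface text tells. Its arguments: {"type":"object","properties":{"motion":{"type":"string"},"grip_force":{"type":"number"}},"required":["motion"]}

```bash
mkdir -p pics; cat > h.py <<'E'
import numpy as np, cv2
from station import ctrl
from scipy.spatial.transform import Rotation as R
def cam(n):
    c=ctrl.camera(n); a=np.array(c["attitude"],float)
    c["R"]=a if a.shape==(3,3) else (R.from_euler('xyz',a).as_matrix() if a.size==3 else None)
    return c
def cloud(c):
    K=np.array(c["K"]);z=c["range_z"];v,u=np.mgrid[:384,:512]
    p=np.stack([(u-K[0,2])/K[0,0]*z,-(v-K[1,2])/K[1,1]*z,-z],-1)
    return p@c["R"].T+np.array(c["position"])
E
python3 - <<'E'
from h import *
for n in("side","top"):
    c=cam(n);print(n,c.keys(),c["K"],c["position"],c["attitude"])
    cv2.imwrite(f"pics/{n}0.png",c["pixels"][...,::-1])
    np.savez(f"{n}0.npz",rgb=c["pixels"],P=cloud(c) if c["R"] is not None else 0,z=c["range_z"])
print(ctrl.get_obs())
E
```

```text
side dict_keys(['pixels', 'range_z', 'K', 'position', 'attitude', 'R']) [[389.06452208   0.         255.80803062]
 [  0.         389.06452208 194.73681375]
 [  0.           0.           1.        ]] [0.42011577 0.93469672 0.94417655] [ 8.58304445e-01 -1.08022918e-03 -2.99047195e+00]
top dict_keys(['pixels', 'range_z', 'K', 'position', 'attitude', 'R']) [[361.57101596   0.         253.47023793]
 [  0.         361.57101596 195.57643197]
 [  0.           0.           1.        ]] [0.38684369 0.03256344 0.99598102] [ 0.21953349  0.00314271 -1.55212789]
{'time_s': 0.1, 'qpos': array([-1.29058941e+00,  3.00448598e-01,  1.52149958e+00, -3.46025054e-05,
        1.32066070e+00, -6.65683357e-02]), 'joint_vel': array([-0.00075103, -0.0003483 , -0.00127395, -0.00057726,  0.00015197,
       -0.00132004]), 'tau': array([ 1.55368649e-03, -5.32644546e+01, -3.53283584e+01,  7.09601166e-02,
        2.34927284e-02, -5.25395910e-05]), 'ee_pos': array([ 0.18687123, -0.51704817,  0.20493314]), 'eef_rot': array([-3.14057645e+00, -3.41557368e-05,  3.46783818e-01]), 'force': array([-0.56289995,  0.43895715,  0.18186622]), 'moment': array([-0.01833328,  0.01261944, -0.00599198]), 'grip_force': 0.0, 'grip_width': 0.09412254759814154}
```

View pics/side0.png

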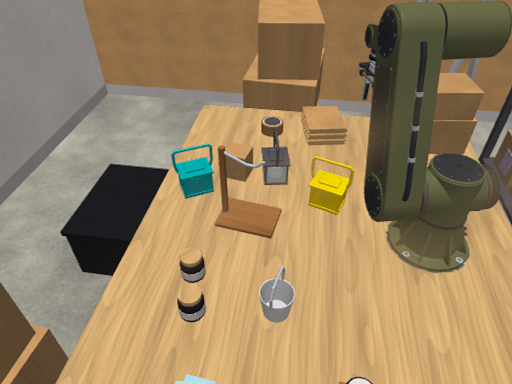

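View pics/top0.png

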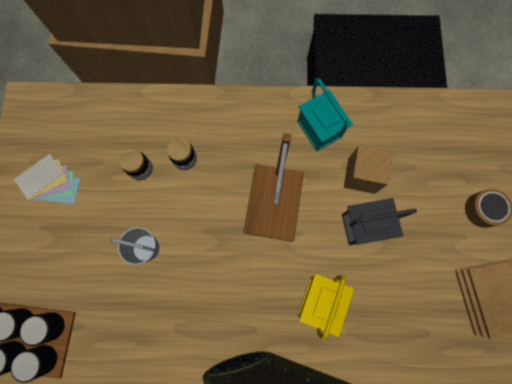

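Side view: black lantern with glass at (276,165), stand post at (224,180) with its hook tip near (263,163), and pail at (277,300). Top view: black lantern at (375,222), turquoise look-alike at (325,120), yellow look-alike at (327,305). The black one fits (black metal, candle behind glass, on the opposite side of the stand from the pail). I'll confirm it in a crop and measure.

```bash
python3 - <<'E'
from h import *
s=np.load("side0.npz");t=np.load("top0.npz")
a=cv2.resize(s["rgb"][110:250,195:365],None,fx=2.3,fy=2.3,interpolation=2)
b=cv2.resize(t["rgb"][125:255,240:430],None,fx=2.1,fy=2.1,interpolation=2)
o=np.zeros((330,800,3),np.uint8);o[:a.shape[0],:a.shape[1]]=a;o[:b.shape[0],395:395+b.shape[1]]=b
cv2.imwrite("pics/crop.png",o[...,::-1])
def rect(p,l):
    r=cv2.minAreaRect((p[:,:2]*1000).astype(np.float32));print(l,len(p),"c",np.round(r[0],1),"size",np.round(r[1],1),"ang",round(r[2],1),"zmed",np.median(p[:,2]).round(4))
def line(p,l):
    if len(p)<3: print(l,len(p));return
    vx=cv2.fitLine(p.astype(np.float32),cv2.DIST_HUBER,0,.01,.01).ravel()
    d=(p-vx[3:])@vx[:3]; print(l,len(p),"dir",vx[:3].round(3),"ang",np.degrees(np.arctan2(vx[1],vx[0])).round(1),"ends",(vx[3:]+d.min()*vx[:3]).round(4),(vx[3:]+d.max()*vx[:3]).round(4))
for n,f,reg in(("side",s,(slice(120,195),slice(255,300))),("top",t,(slice(185,255),slice(335,425)))):
    P=f["P"][reg].reshape(-1,3);z=P[:,2]
    rect(P[(z>.088)&(z<.102)],n+" roof"); rect(P[(z>.102)&(z<.112)],n+" cap")
    line(P[(z>.172)&(z<.195)],n+" bar")
    q=P[(z>.172)&(z<.195)];print(q.min(0),q.max(0))
for n,f,reg in(("side",s,(slice(140,240),slice(210,285))),("top",t,(slice(125,245),slice(240,310)))):
    P=f["P"][reg].reshape(-1,3);c=f["rgb"][reg].reshape(-1,3).astype(int);z=P[:,2]
    rect(P[(abs(z-.015)<.006)&(c[:,0]-c[:,2]>25)&(c[:,0]<160)],n+" base")
    line(P[(z>.215)&(z<.262)&(abs(c[:,0]-c[:,2])<35)],n+" hook")
    q=P[(z>.27)&(z<.29)];len(q) and rect(q,n+" posttop")
E
```

```text
side roof 311 c [ 528.6 -263.9] size [ 99.8 125. ] ang 11.4 zmed 0.099
side cap 157 c [ 532.7 -263.1] size [ 89.1 133.3] ang 14.7 zmed 0.1054
side bar 69 dir [-0.198  0.98  -0.034] ang 101.5 ends [ 0.5425 -0.3294  0.1863] [ 0.5151 -0.1939  0.1816]
[ 0.51297004 -0.32882546  0.17320307] [ 0.54645436 -0.1938975   0.18911424]
top roof 1266 c [ 547.2 -260.2] size [137.9 126.8] ang 11.2 zmed 0.0978
top cap 446 c [ 518.1 -267.1] size [124.9  84.1] ang 88.9 zmed 0.105
top bar 268 dir [-0.193  0.981 -0.011] ang 101.2 ends [ 0.5423 -0.3354  0.184 ] [ 0.5146 -0.1949  0.1825]
[ 0.51177666 -0.33545705  0.17258927] [ 0.54414275 -0.19543111  0.18866057]
side base 520 c [ 597.6 -109.4] size [219.5 356.8] ang 3.2 zmed 0.0154
side hook 140 dir [ 0.971 -0.139  0.196] ang -8.2 ends [ 0.5419 -0.0082  0.2306] [ 0.6682 -0.0264  0.2562]
side posttop 38 c [674.2 -29.6] size [20.3 17.5] ang 74.5 zmed 0.2793
top base 3337 c [590.8 -16.9] size [140.  200.2] ang 81.6 zmed 0.0148
top hook 280 dir [ 0.96  -0.136  0.243] ang -8.0 ends [ 0.5437 -0.0098  0.2264] [ 0.6664 -0.0271  0.2575]
top posttop 80 c [674.4 -29.3] size [17.7 18.6] ang 81.4 zmed 0.2796
```

View pics/crop.png

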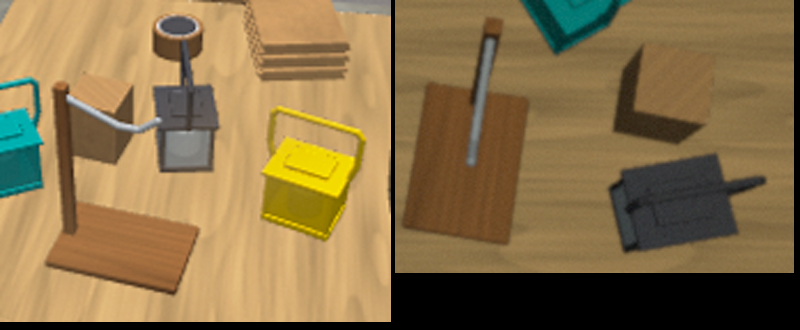

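The crop confirms it: the only black lantern with glass is at crop (185,125) left and (680,200) right, with its handle across the roof. The bar middle is at about (0.5285, -0.264, 0.18) with lantern yaw 11.3°. The stand is at (0.591, -0.017) with yaw -8.5°. I'll grasp 22 mm to the -y side of the bar middle so the hook stays free.

carry_out(motion="0.0216 0.01446 0.0035 0 0 5.09 60;0.0216 0.01446 0.0035 0 0 5.09 60;0.0216 0.01446 0.0035 0 0 5.09 60;0.0216 0.01446 0.0035 0 0 5.09 60;0.0216 0.01446 0.0035 0 0 5.09 60;0.0216 0.01446 0.0035 0 0 5.09 60;0.0216 0.01446 0.0035 0 0 5.09 60;0.0216 0.01446 0.0035 0 0 5.09 60;0.0216 0.01446 0.0035 0 0 5.09 60;0.0216 0.01446 0.0035 0 0 5.09 60;0.0216 0.01446 0.0035 0 0 5.09 60;0.0216 0.01446 0.0035 0 0 5.09 60;0.0216 0.01446 0.0035 0 0 5.09 60;0.0216 0.01446 0.0035 0 0 5.09 60;0.0216 0.01446 0.0035 0 0 5.09 60;0.0216 0.01446 0.0035 0 0 5.09 60;0 0 0 0 0 0 60;0 0 0 0 0 0 60;0 0 0 0 0 0 60", grip_force=20)

```text
time_s: 1.68
ee_pos: [0.5321, -0.2861, 0.2609]
eef_rot: [-3.141, -0.0, 1.767]
force: [-0.2, 0.6, 0.4]
grip_width: 0.0718
grip_force: 0.0
```

carry_out(motion="0.0007 0.0005 -0.0125 0 0 0 60;0 0 -0.0125 0 0 0 60;0 0 -0.0125 0 0 0 60;0 0 -0.0125 0 0 0 60;0 0 -0.0125 0 0 0 60;0 0 -0.0125 0 0 0 60;0 0 -0.0125 0 0 0 60;0 0 -0.0125 0 0 0 60;0 0 0 0 0 0 60;0 0 0 0 0 0 60")

```text
time_s: 2.52
ee_pos: [0.5324, -0.286, 0.1614]
eef_rot: [-3.141, -0.001, 1.766]
force: [-0.4, 0.6, -0.0]
grip_width: 0.0718
grip_force: 0.0
```

```bash
python3 - <<'E'
from h import *
t=cam("top");s=cam("side");o=np.zeros((420,800,3),np.uint8)
o[:420,:400]=cv2.resize(s["pixels"][95:200,225:325],None,fx=4,fy=4,interpolation=2)
o[:400,400:]=cv2.resize(t["pixels"][165:265,335:435],None,fx=4,fy=4,interpolation=2)
cv2.imwrite("pics/g1.png",o[...,::-1]);print(ctrl.get_obs()["ee_pos"],ctrl.get_obs()["force"])
E
```

```text
[ 0.53314139 -0.28594162  0.16242805] [-0.05549366  0.74176999  0.25946404]
```

View pics/g1.png

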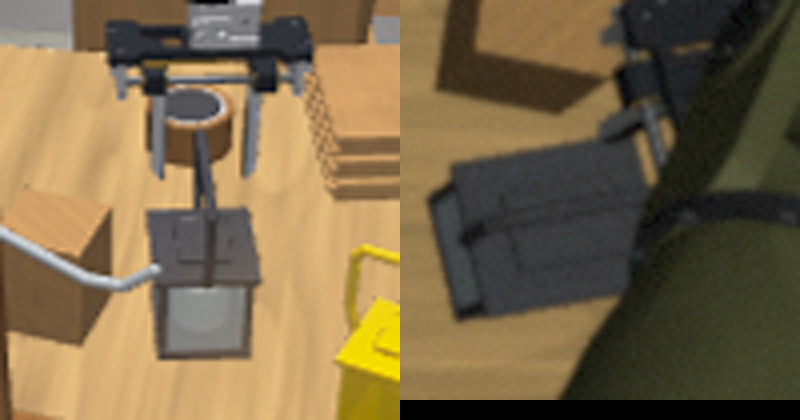

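Fingertips at crop (158,175) and (248,175) straddle the handle bar at (205,150), well centred. Next I'll close and lift slightly.

carry_out(motion="0 0 0 0 0 0 255;0 0 0 0 0 0 255;0 0 0 0 0 0 255;0 0 0 0 0 0 255;0 0 0 0 0 0 255;0 0 0 0 0 0 255;0 0 0 0 0 0 255;0 0 0 0 0 0 255;0 0 0 0 0 0 255;0 0 0 0 0 0 255", grip_force=55)

```text
time_s: 3.45
ee_pos: [0.5332, -0.2854, 0.1614]
eef_rot: [-3.141, -0.0, 1.768]
force: [-1.6, 0.6, -0.8]
grip_width: 0.0088
grip_force: 52.4
```

carry_out(motion="0 0 0.003 0 0 0 255;0 0 0.003 0 0 0 255;0 0 0.003 0 0 0 255;0 0 0.003 0 0 0 255;0 0 0.003 0 0 0 255;0 0 0.003 0 0 0 255;0 0 0.006 0 0 0 255;0 0 0.006 0 0 0 255;0 0 0 0 0 0 255;0 0 0 0 0 0 255;0 0 0 0 0 0 255;0 0 0 0 0 0 255")

```text
time_s: 4.45
ee_pos: [0.5331, -0.2853, 0.1911]
eef_rot: [-3.141, -0.0, 1.768]
force: [0.4, -1.1, -4.0]
grip_width: 0.0085
grip_force: 55.0
```

```bash
python3 - <<'E'
from h import *
s=cam("side");o=cv2.resize(s["pixels"][95:200,215:335],None,fx=5,fy=5,interpolation=2)
cv2.imwrite("pics/g2.png",o[...,::-1]);o=ctrl.get_obs();print(o)
E
```

```text
{'time_s': 4.5, 'qpos': array([-5.51934358e-01,  4.33487690e-01,  1.37333162e+00, -1.57447227e-05,
        1.33531192e+00, -7.49355968e-01]), 'joint_vel': array([-0.00029199,  0.00059301, -0.0019578 , -0.00230428,  0.00038709,
        0.00264985]), 'tau': array([-5.19713140e-04, -6.37771797e+01, -3.74401617e+01,  9.65007744e-02,
        1.17889093e-01, -1.80230593e-06]), 'ee_pos': array([ 0.53313036, -0.2853081 ,  0.19112076]), 'eef_rot': array([-3.14118792e+00, -3.55648182e-04,  1.76822154e+00]), 'force': array([ 0.11559252, -0.02401166, -3.87575696]), 'moment': array([-0.07722783, -0.07762807, -0.01564821]), 'grip_force': 54.99790012836456, 'grip_width': 0.008253281162325267}
```

View pics/g2.png

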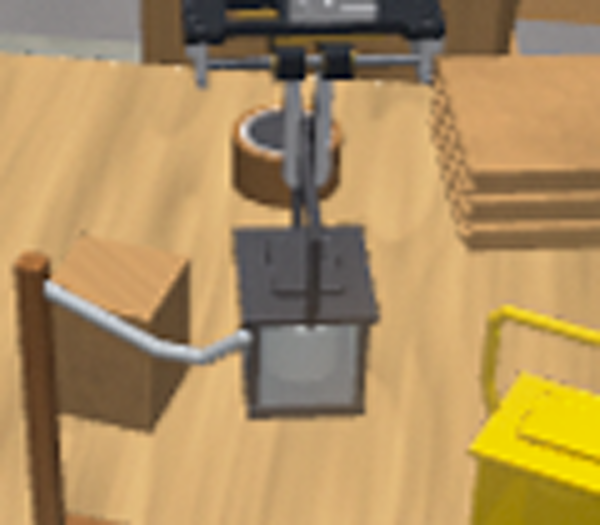

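The lantern is off the table between the fingers at (308,170), with the roof near (310,260), and looks about level (load about 4 N). I'll lift further and measure the tilt.

carry_out(motion="0 0 0.008 0 0 0 255;0 0 0.014 0 0 0 255;0 0 0.018 0 0 0 255;0 0 0.018 0 0 0 255;0 0 0.018 0 0 0 255;0 0 0.018 0 0 0 255;0 0 0.018 0 0 0 255;0 0 0.018 0 0 0 255;0 0 0.018 0 0 0 255;0 0 0.018 0 0 0 255;0 0 0.014 0 0 0 255;0 0 0.008 0 0 0 255;0 0 0.004 0 0 0 255;0 0 0 0 0 0 255;0 0 0 0 0 0 255;0 0 0 0 0 0 255")

```text
time_s: 5.83
ee_pos: [0.5331, -0.2853, 0.3824]
eef_rot: [-3.14, -0.001, 1.768]
force: [-0.2, -0.6, -4.9]
grip_width: 0.0089
grip_force: 55.0
```

```bash
cat >> h.py <<'E'
def tilt(P,rgb,c,zr,r=.075):
    "roof plane: tilt of normal in world x,y (deg)"
    m=(abs(P[...,2]-zr)<.03)&(np.hypot(P[...,0]-c[0],P[...,1]-c[1])<r)&(rgb.max(-1)<110)
    q=P[m]
    for _ in range(6):
        A=np.c_[q[:,0]-c[0],q[:,1]-c[1],np.ones(len(q))];k=np.linalg.lstsq(A,q[:,2],rcond=None)[0]
        e=q[:,2]-A@k;q=q[abs(e-np.median(e))<max(.003,1.5*np.median(abs(e)))]
    return len(q),np.degrees(np.arctan(k[:2])).round(2),k[2].round(4)
E
python3 - <<'E'
from h import *
for n in("side","top"):
    f=np.load(n+"0.npz");print(n,"before",tilt(f["P"],f["rgb"],(.5285,-.264),.098))
    c=cam(n);P=cloud(c);o=ctrl.get_obs();print(tilt(P,c["pixels"],(.5285,-.264),.098+o["ee_pos"][2]-.161))
print(o["ee_pos"],o["eef_rot"],o["force"],o["time_s"])
f=np.load("top0.npz");c=f["rgb"].astype(int);m=(c[...,0]>140)&(c[...,2]<60)&(c[...,1]>110);q=f["P"][m];print("yellow",q.min(0),q.max(0))
E
```

```text
side before (241, array([ 0.75, -1.1 ]), np.float64(0.0998))
(301, array([ 0.43, -1.77]), np.float64(0.3203))
top before (1152, array([ 0.09, -0.05]), np.float64(0.0979))
(1942, array([ 0.06, -0.93]), np.float64(0.3188))
[ 0.53313595 -0.28534505  0.38265577] [-3.14061453e+00 -8.65563628e-04  1.76819852e+00] [-0.03999081 -0.27077997 -5.56556293] 5.9333
yellow [ 0.23957687 -0.23333897 -0.00386376] [0.3973755  0.03256344 0.99598102]
```

Tilt is under about 1°, and the grip holds. Next I'll move over to a point in front of the hook tip, high and backed off, while turning -19.8°.

carry_out(motion="-0.0077 0.008 0 0 0 -1.32 255;-0.0077 0.014 0 0 0 -1.32 255;-0.0077 0.02 0 0 0 -1.32 255;-0.0077 0.02 0 0 0 -1.32 255;-0.0077 0.02 0 0 0 -1.32 255;-0.0077 0.02 0 0 0 -1.32 255;-0.0077 0.02 0 0 0 -1.32 255;-0.0077 0.02 0 0 0 -1.32 255;-0.0075 0.02 0 0 0 -1.32 255;0 0.02 0 0 0 -1.32 255;0 0.02 0 0 0 -1.32 255;0 0.02 0 0 0 -1.32 255;0 0.02 0 0 0 -1.32 255;0 0.0153 0 0 0 -1.32 255;0 0.008 0 0 0 -1.32 255;0 0 0 0 0 0 255;0 0 0 0 0 0 255;0 0 0 0 0 0 255;0 0 0 0 0 0 255")

```text
time_s: 7.52
ee_pos: [0.4641, -0.0207, 0.3833]
eef_rot: [-3.141, 0.0, 1.422]
force: [0.6, 0.3, -5.0]
grip_width: 0.0084
grip_force: 55.0
```

carry_out(motion="0 0.0005 -0.006 0 0 0 255;0 0 -0.012 0 0 0 255;0 0 -0.012 0 0 0 255;0 0 -0.012 0 0 0 255;0 0 -0.012 0 0 0 255;0 0 -0.012 0 0 0 255;0 0 -0.012 0 0 0 255;0 0 -0.012 0 0 0 255;0 0 -0.012 0 0 0 255;0 0 -0.012 0 0 0 255;0 0 -0.006 0 0 0 255;0 0 -0.004 0 0 0 255;0 0 0 0 0 0 255;0 0 0 0 0 0 255;0 0 0 0 0 0 255")

```text
time_s: 8.77
ee_pos: [0.4644, -0.0197, 0.26]
eef_rot: [3.141, -0.0, 1.423]
force: [-0.5, 0.4, -4.9]
grip_width: 0.0086
grip_force: 55.0
```

```bash
python3 - <<'E'
from h import *
o=ctrl.get_obs();T=o["ee_pos"];print(T,o["eef_rot"],o["force"])
for n in("side","top"):
    c=cam(n);P=cloud(c);rgb=c["pixels"]
    print(n,tilt(P,rgb,(.467,.0016),T[2]+.0186-.082))
    d=np.array([.1478,.989]);q=P-[.467,.0016,0];u=q[...,:2]@d;v=q[...,:2]@np.array([.989,-.1478]);z=P[...,2]
    m=(rgb.max(-1)<110)&(abs(v)<.02)&(u>-.005)&(u<.09)&(z>T[2]-.06)&(z<T[2]+.04)
    b=m&(u<.05)&(z>T[2]+.008)
    print(" bar n",b.sum(),"v",np.median(v[b]).round(4),"ztop",np.percentile(z[b],[50,90]).round(4),"slope deg",np.degrees(np.polyfit(u[b],v[b],1)[0]).round(1) if b.sum()>5 else None)
    print(" upright: u max",np.percentile(u[m],[90,98,100]).round(4))
    if n=="side": cv2.imwrite("pics/p1.png",cv2.resize(rgb[90:270,190:370],None,fx=3.3,fy=3.3,interpolation=2)[...,::-1])
E
```

```text
[ 0.46435396 -0.01965346  0.26003808] [ 3.14063340e+00 -4.07350276e-05  1.42253294e+00] [-0.49878513  0.4006312  -4.87257655]
side (449, array([ 0.01, -1.36]), np.float64(0.1977))
 bar n 35 v -0.0013 ztop [0.2831 0.2853] slope deg -1.5
 upright: u max [0.0676 0.0703 0.0728]
top (196, array([ 0.43, -1.8 ]), np.float64(0.197))
 bar n 15 v 0.0008 ztop [0.2814 0.2833] slope deg -5.2
 upright: u max [0.0648 0.0681 0.0688]
```

View pics/p1.png

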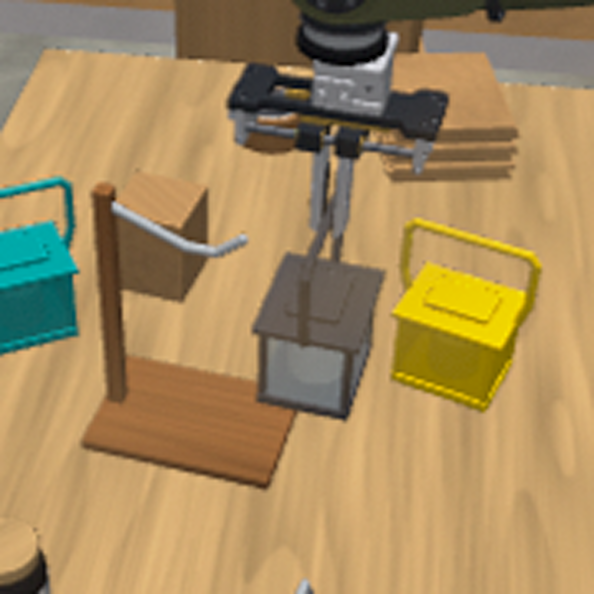

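The lantern at (315,330) stands level in front of the hook tip (240,243), bar above the tip and roof below it. I'll slide it forward along the hook direction.

carry_out(motion="0.004 -0.0006 0 0 0 0 255;0.0081 -0.0012 0 0 0 0 255;0.0081 -0.0012 0 0 0 0 255;0.0081 -0.0012 0 0 0 0 255;0.0081 -0.0012 0 0 0 0 255;0.0081 -0.0012 0 0 0 0 255;0.0081 -0.0013 0 0 0 0 255;0.0081 -0.0013 0 0 0 0 255;0.0081 -0.0013 0 0 0 0 255;0.0081 -0.0013 0 0 0 0 255;0.0081 -0.0013 0 0 0 0 255;0.0081 -0.0013 0 0 0 0 255;0.0081 -0.0013 0 0 0 0 255;0.0081 -0.0013 0 0 0 0 255;0.004 -0.0006 0 0 0 0 255;0 0 0 0 0 0 255;0 0 0 0 0 0 255;0 0 0 0 0 0 255")

```text
time_s: 10.37
ee_pos: [0.5772, -0.0371, 0.2595]
eef_rot: [-3.141, -0.0, 1.423]
force: [0.2, 1.1, -4.3]
grip_width: 0.0082
grip_force: 55.0
```

```bash
python3 - <<'E'
from h import *
o=ctrl.get_obs();T=o["ee_pos"];print(T,o["eef_rot"],o["force"])
c=cam("side");P=cloud(c);rgb=c["pixels"].astype(int)
q=P-[.5809,-.0154,0];u=q[...,:2]@np.array([.1478,.989]);v=q[...,:2]@np.array([.989,-.1478]);z=P[...,2]
b=(rgb.max(-1)<110)&(abs(v)<.02)&(u>-.01)&(u<.05)&(z>.262)&(z<.30)
print("bar",b.sum(),"v",np.median(v[b]).round(4),"z",np.percentile(z[b],[10,50,90]).round(4))
m=(rgb.max(-1)<110)&(abs(v)<.02)&(u>.04)&(u<.09)&(z>.2)&(z<.28);print("upright u",np.percentile(u[m],[50,90,98]).round(4))
h=(abs(u)<.02)&(v>-.05)&(v<.08)&(z>.2)&(z<.26)&(rgb.min(-1)>110)
for a in np.arange(-.05,.08,.01):
    k=h&(v>=a)&(v<a+.01)
    if k.sum(): print("hook v",a.round(2),k.sum(),"u",np.median(u[k]).round(4),"z",z[k].max().round(4))
cv2.imwrite("pics/p2.png",cv2.resize(c["pixels"][100:230,190:320],None,fx=4.5,fy=4.5,interpolation=2)[...,::-1])
E
```

```text
[ 0.57720816 -0.03711597  0.25947247] [-3.14140105e+00 -8.68166013e-06  1.42270075e+00] [ 0.24614389  1.14341297 -4.34963863]
bar 42 v -0.0021 z [0.2797 0.2822 0.2854]
upright u [0.0656 0.0689 0.0701]
hook v -0.05 5 u -0.0012 z 0.2558
hook v -0.04 9 u 0.0022 z 0.2547
hook v -0.03 10 u 0.0027 z 0.2478
hook v -0.02 7 u 0.0034 z 0.2416
hook v -0.01 11 u 0.0022 z 0.2399
hook v 0.0 8 u 0.0021 z 0.2369
hook v 0.01 2 u -0.0001 z 0.2354
hook v 0.02 6 u 0.0016 z 0.2419
hook v 0.03 11 u 0.0019 z 0.2494
hook v 0.04 10 u 0.0015 z 0.2528
hook v 0.05 9 u 0.0017 z 0.2532
hook v 0.06 10 u 0.0026 z 0.2592
hook v 0.07 5 u 0.0037 z 0.26
```

View pics/p2.png

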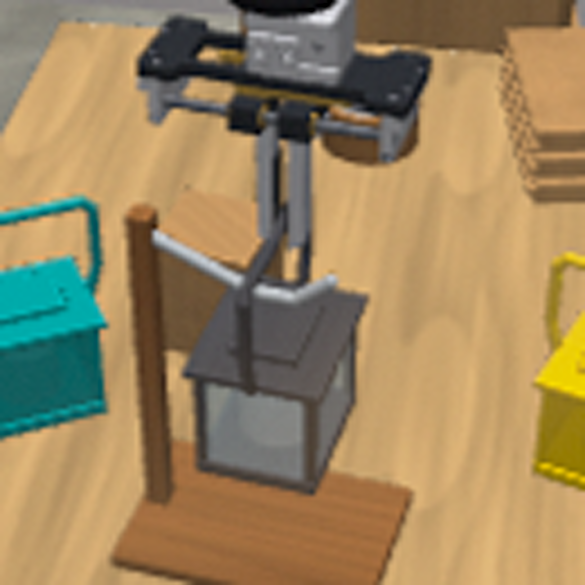

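The hook passes through the handle opening: bar at (255,270), above the seat at about (275,292), and tip at (330,283). I'll correct by 2-3 mm and lower most of the way.

carry_out(motion="0.001 0.0015 -0.002 0 0 0 255;0.001 0.0015 -0.004 0 0 0 255;0 0 -0.005 0 0 0 255;0 0 -0.005 0 0 0 255;0 0 -0.005 0 0 0 255;0 0 -0.005 0 0 0 255;0 0 -0.003 0 0 0 255;0 0 -0.002 0 0 0 255;0 0 -0.001 0 0 0 255;0 0 0 0 0 0 255;0 0 0 0 0 0 255")

```text
time_s: 11.33
ee_pos: [0.5795, -0.0342, 0.2276]
eef_rot: [3.141, -0.0, 1.423]
force: [-0.8, -0.6, -3.9]
grip_width: 0.008
grip_force: 55.0
```

carry_out(motion="0 0 -0.001 0 0 0 255;0 0 -0.001 0 0 0 255;0 0 -0.001 0 0 0 255;0 0 0 0 0 0 255;0 0 0 0 0 0 255")

```text
time_s: 11.75
ee_pos: [0.5794, -0.0342, 0.2244]
eef_rot: [-3.142, -0.0, 1.423]
force: [-0.7, 0.4, -4.4]
grip_width: 0.0088
grip_force: 55.0
```

carry_out(motion="0 0 -0.001 0 0 0 255;0 0 -0.001 0 0 0 255;0 0 0 0 0 0 255;0 0 0 0 0 0 255")

```text
time_s: 12.08
ee_pos: [0.5794, -0.0342, 0.2224]
eef_rot: [-3.141, 0.0, 1.423]
force: [-0.2, -0.3, -4.9]
grip_width: 0.0086
grip_force: 55.0
```

carry_out(motion="0 0 -0.0005 0 0 0 255;0 0 -0.0005 0 0 0 255;0 0 0 0 0 0 255;0 0 0 0 0 0 255")

```text
time_s: 12.42
ee_pos: [0.5794, -0.0342, 0.2214]
eef_rot: [-3.142, -0.0, 1.423]
force: [-0.1, 0.2, -4.3]
grip_width: 0.0087
grip_force: 55.0
```

carry_out(motion="0 0 -0.0005 0 0 0 255;0 0 -0.0005 0 0 0 255;0 0 0 0 0 0 255;0 0 0 0 0 0 255")

```text
time_s: 12.75
ee_pos: [0.5795, -0.0342, 0.2208]
eef_rot: [3.141, 0.0, 1.423]
force: [-1.1, -0.6, 0.7]
grip_width: 0.0086
grip_force: 55.0
```

carry_out(motion="0 0 -0.0005 0 0 0 255;0 0 0 0 0 0 255;0 0 0 0 0 0 255")

```text
time_s: 13.0
ee_pos: [0.5796, -0.0343, 0.2204]
eef_rot: [3.141, 0.0, 1.422]
force: [-1.8, -0.9, 4.5]
grip_width: 0.0084
grip_force: 55.0
```

Contact: the load is carried by the hook. I'll back off 0.5 mm, ease the grip, and open slowly.

carry_out(motion="0 0 0.0005 0 0 0 255;0 0 0 0 0 0 255;0 0 0 0 0 0 255;0 0 0 0 0 0 255;0 0 0 0 0 0 255", grip_force=10)

```text
time_s: 13.42
ee_pos: [0.5796, -0.0342, 0.2205]
eef_rot: [3.141, -0.0, 1.423]
force: [2.6, -1.4, 0.1]
grip_width: 0.0094
grip_force: 10.0
```

carry_out(motion="0 0 0 0 0 0 228;0 0 0 0 0 0 224;0 0 0 0 0 0 220;0 0 0 0 0 0 216;0 0 0 0 0 0 212;0 0 0 0 0 0 206;0 0 0 0 0 0 200;0 0 0 0 0 0 190;0 0 0 0 0 0 180;0 0 0 0 0 0 170;0 0 0 0 0 0 160;0 0 0 0 0 0 150;0 0 0 0 0 0 150;0 0 0 0 0 0 150;0 0 0 0 0 0 150;0 0 0 0 0 0 150")

```text
time_s: 14.75
ee_pos: [0.5794, -0.0342, 0.2204]
eef_rot: [-3.142, -0.0, 1.423]
force: [0.1, -0.1, 0.2]
grip_width: 0.0387
grip_force: 0.0
```

```bash
python3 - <<'E'
from h import *
o=ctrl.get_obs();print(o["ee_pos"],o["force"],o["grip_width"])
c=cam("side");print(tilt(cloud(c),c["pixels"],(.581,-.0154),.158))
cv2.imwrite("pics/p3.png",cv2.resize(c["pixels"][100:230,190:320],None,fx=4.5,fy=4.5,interpolation=2)[...,::-1])
E
```

```text
[ 0.57942762 -0.03419686  0.2204432 ] [ 0.14815925 -0.13743362  0.2393659 ] 0.038721269838638446
(404, array([ 0.25, -0.51]), np.float64(0.159))
```

View pics/p3.png

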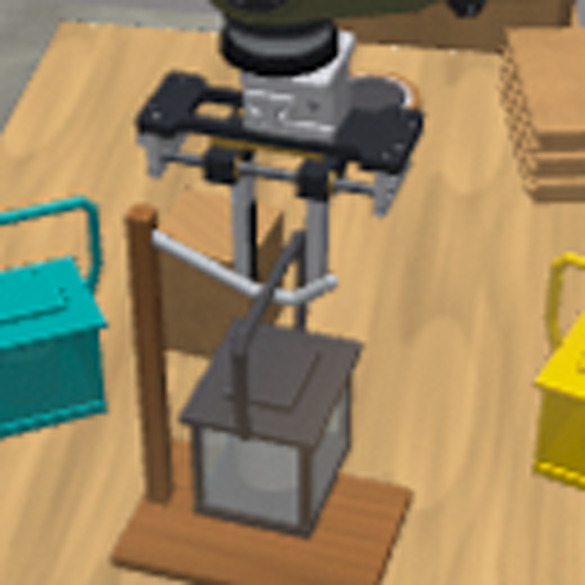

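The lantern hangs level on the seat at (275,293), and the open fingers at (243,230) and (317,230) are clear of the bar. I'll let it settle and rise straight up.

carry_out(motion="0 0 0 0 0 0 140;0 0 0 0 0 0 130;0 0 0 0 0 0 130;0 0 0.003 0 0 0 130;0 0 0.005 0 0 0 130;0 0 0.008 0 0 0 130;0 0 0.01 0 0 0 130;0 0 0.01 0 0 0 130;0 0 0.015 0 0 0 130;0 0 0.015 0 0 0 130;0 0 0.015 0 0 0 130;0 0 0.015 0 0 0 130;0 0 0.015 0 0 0 130;0 0 0.015 0 0 0 130;0 0 0.01 0 0 0 130;0 0 0.005 0 0 0 130;0 0 0 0 0 0 130;0 0 0 0 0 0 130")

```text
time_s: 16.3
ee_pos: [0.5794, -0.0342, 0.3611]
eef_rot: [-3.141, 0.0, 1.423]
force: [-0.0, -0.1, -0.5]
grip_width: 0.0458
grip_force: 0.0
```

```bash
python3 - <<'E'
from h import *
import time
for i in range(4):
    c=cam("side");print(tilt(cloud(c),c["pixels"],(.581,-.0154),.158))
o=ctrl.get_obs();print(o["ee_pos"],o["force"],o["time_s"])
cv2.imwrite("pics/p4.png",cv2.resize(c["pixels"][90:340,140:380],None,fx=2.4,fy=2.4,interpolation=2)[...,::-1])
E
```

```text
(420, array([ 0.1, -0.9]), np.float64(0.1591))
(405, array([-0.12, -0.7 ]), np.float64(0.1591))
(417, array([ 0.07, -0.42]), np.float64(0.1588))
(408, array([-0.11, -0.68]), np.float64(0.159))
[ 0.57931294 -0.03415548  0.36071307] [0.8098242  0.26200267 0.2148485 ] 16.5
```

View pics/p4.png

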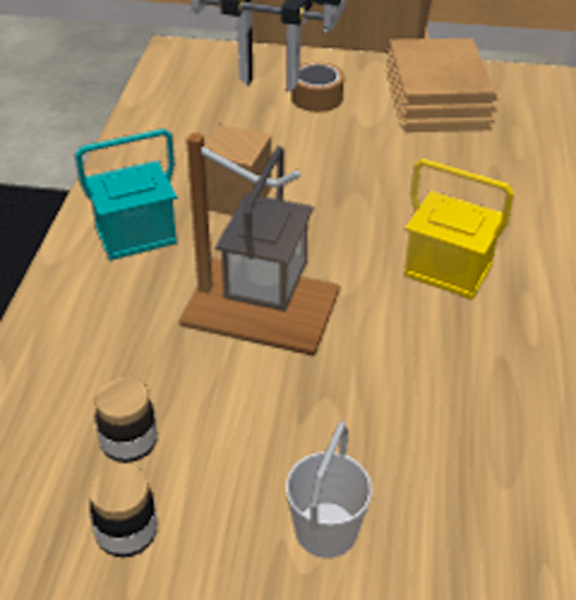

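The lantern hangs level and still in the hook at (268,180), and the gripper is well clear. The pail, jars, carton and look-alikes are where they were. Handing in.

```bash
python3 -c "
from station import ctrl
print(ctrl.hand_in())"
```

```text
the job is handed in; nothing more can be done
None
```

The black lantern hangs level (within about 1°) and free in the low part of the hook, near the middle of its handle; the other objects look unmoved, and the job was handed in at about 16.5 s (no verdict returned).

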